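# Discard the failed vial and show the next one to the viewing panel

### The job

The red-capped vial in the rack has failed inspection: take it out and drop it through the hole in the lid of the red reject box. Only then draw the blue-capped vial out of its well, tip it over until it lies about level and hold it up in the air in front of the middle of the black half of the viewing panel, about 10 cm off the panel and not touching it. Finish while still holding it there, quite still; leave the two white-capped vials standing in their wells and the stack of two cartons as it is.

Things in the scene. Friction and masses are not known exactly. Their poses are not given: they have to be found in the camera images.
- rack: white plastic vial rack standing on the table, fixed there, 56 x 220 x 30 mm (x, y, z). Origin: centre of its underside. Five round wells 22 mm wide and 16 mm deep in one row along its own y axis, at y = -80, -40, 0, 40 and 80 mm; the one at y = 0 is empty. Well floors are 14 mm and the rack's top 30 mm above the table.
- reject_vial: glass vial with RED cap (failed), 19 mm across, 38 mm tall, about 16 g. Origin: centre of its bottom; its z axis points out of the cap. It stands loosely (1.4 mm play all round) in one of the rack's wells, so its upper 22 mm show above the rack (its top 52 mm above the table). The four vials' wells are interchanged from start to start.
- check_vial: glass vial with BLUE cap (to be inspected), same size, origin, axes and fit as the red-capped one; in another well of the rack.
- check_center (a point): middle of the blue-capped vial, 19 mm above its bottom on its axis.
- white_vial_a: glass vial with WHITE cap, same size and origin; to be left standing in its well.
- white_vial_b: the other glass vial with WHITE cap, same size and origin; to be left standing in its well.
- reject_box: red reject box with a white lid, fixed on the table, 106 x 106 x 79 mm (112 mm in y over its two side catches). Origin: centre of its underside. The lid is fixed and has a square drop hole of 48 x 48 mm in its middle with a 16 mm deep throat; inside, the box is 94 mm wide and 70 mm deep below the lid's underside.
- drop_hole (a point): centre of the square drop hole, level with the top of the lid, 79 mm above the table.
- viewer: vial viewing stand, fixed: upright panel facing the robot, 290 mm wide, 40 to 320 mm above the table, right half (seen from the robot) black, left half white; a strip lamp along its top juts out 59 mm (underside 318 mm up), the 12 mm high foot 40 mm. Origin: on the table below the middle of the panel's face; x points into the panel, away from the robot, y to the left.
- black_half (a point): middle of the face of the black half, 180 mm above the table; same axes as the stand. The place to hold the vial is 100 mm before it, along the stand's -x.
- carton_low: lower of two stacked green and white cartons, 91 x 53 x 36 mm, right of the viewing stand; bystander. Origin: centre of its underside.
- carton_high: upper carton, same size, lying on the lower one; bystander. Origin: centre of its underside.

How it is judged:
By the outcome, as a careful person would: the job done as asked, in the order asked, and still so for the second after the job is handed in, while the arm keeps its last pose, push and grip.
It also fails if it takes over 53 s, if anything falls off the work surface, if the arm or the gripper's body presses on something with over 40 N, if the wrist force passes 120 N, or if a joint passes its speed limit or range.

### The arm

A 6-joint arm with a two-finger parallel gripper is mounted at the origin on a cart in front of the work surface, level with it; the furniture and walls round the work are solid. World frame = base frame: x ahead of the robot, y to its left, z up, the work surface at z = 0. Lengths are in m, angles in rad, forces in N, time in s.
With the tool pointing down it reaches from about 0.3 to 0.875 m from the base axis. Payload 4.2 kg.
Tool frame: the origin (TCP) lies on the centre line of the jaws, within the pads' length; the fingertips stand 14 mm ahead of it and the grasp point (between the pads) lies 5 mm behind it; z points along the fingers, y is the line along which they close (so a half turn about z gives the same grasp; the last joint's range is limited). The gripper opens to 85 mm and grips with 20 to 120 N. Pads are 22 mm wide; open, the fingers measure 114 mm over their backs; the gripper's body (76 mm by 85 mm) begins 54 mm behind the grasp point. The pads swing forward as they close: fully open they stand 13 mm farther back than shut.
Start: joints at [1.218, 0.32, 1.565, -0, 1.257, -0.02], TCP at [0.188, 0.543, 0.245] pointing down, gripper open.
Joint ranges: [-3.11, 3.11], [-0.84, 2.01], [0.21, 2.61], [-1.34, 4.49], [0.05, 2.63], [-2.56, 2.56]. Speed limits (rad/s): [2.57, 2.57, 3.14, 3.14, 3.14, 3.14].

### API

Orientations are given as a unit quaternion [w, x, y, z].
In Python, from bench import arm gives the robot as it stands.
- The arm moves only by the tool jog_arm, never from a script. Its argument "plan" is a list that holds one entry, the list of rows, each a list of 7 numbers: the turn, a rotation vector about the tool's x, y, z in rad, then the shift along the tool's x, y, z in cm, then the finger opening in cm, from 0 to 8.54. A call has 1 to 12 rows; each row shifts and turns the commanded pose from where the row before left it, along the tool's axes as they then stand; what a row does not reach is not made up. A row lasts 1/8 s, in which the tool goes at most 62.5 mm and 10.7 degrees, less where a joint would pass 70% of its speed; a pose out of reach is approached as far as the arm can. A call with a gripper value outside its range is refused whole. The fingers move at their own pace and stop on an object; the grip force is fixed at half the most. Time passes only in rows, so rows that do not move let the fingers close. It gives the time, the measured TCP pose, the force, the opening and the grip force at its end, in the units of the state.
- arm.get_obs(): the state, without advancing time (a new reading comes with each control period).
- arm.get_image(name): name is "scene" or "top"; returns (picture, depth): 480x640x3 uint8, blue, green, red; 480x640 float32, m along the optical axis (not along the pixel's ray), 0 where there is no reading.
- arm.camera_model(name): a dict with "K" (3x3 intrinsics, pixels), "T" (4x4, takes a point from camera to world coordinates). Camera axes: x right, y down, z forward; pixel columns grow to the right and rows downward; lengths in m; the calibration is good to about 2 mm. A picture is of the moment at which its call begins. camera_model takes no time and is no camera call.
- arm.close_job(): hands the job in; it is judged then, once.
The state is a dict: "time_s": time; "joint_positions": joint angles; "qvel": joint speeds; "effort": joint torques, N m; "tool_pos": TCP position; "orientation": TCP orientation; "wrist_force": force on the tool from outside, world axes, zero at the start; "torque": the same for the moment, N m; "grip_width": finger opening in m; "finger_force": force on a finger pad.
Only numpy, scipy, OpenCV 4.12 (cv2) and the standard library are available. Lean on these libraries where they do the work, as an engineer would, in place of code of your own. Each camera call takes 0.05 s, during which the arm holds its last target. There are 200 camera calls.

## Working session

There is one attempt and no reset: what is moved stays moved. The work goes in short steps, Python scripts to look and compute and a tool call to move; the robot and the scene stay as the last step left them, time stands still between calls to the robot, and variables do not carry over. Pictures are saved under pics/ and viewed, at most 10 in all, crops included, and the job is handed in when it is done.

Besides the shell and the picture viewer there is one more tool, called after "Emit:" in YAML: its name, and indented under it one key for each argument. jog_arm: Moves the arm, as the interface text tells. Its arguments: {"type":"object","properties":{"plan":{"type":"array"}},"required":["plan"]}

```bash
mkdir -p pics; ls; cat > h.py <<'E'
import numpy as np,cv2
from bench import arm
def save(n):
    im,d=arm.get_image(n); np.savez(f'{n}.npz',im=im,d=d); return im,d
def pt(n,u,v,d):
    m=arm.camera_model(n);K=np.array(m['K']);T=np.array(m['T'])
    c=np.array([(u-K[0,2])/K[0,0],(v-K[1,2])/K[1,1],1])*d
    return T[:3,:3]@c+T[:3,3]
def ptz(n,u,v,z):
    a=pt(n,u,v,0);b=pt(n,u,v,1);return a+(b-a)*(z-a[2])/(b[2]-a[2])
E
python3 - <<'E'
from h import *
for n in('scene','top'):
    im,d=save(n);cv2.imwrite(f'pics/{n}1.png',im)
    print(n,np.round(arm.camera_model(n)['T'],3).tolist(),np.round(arm.camera_model(n)['K'],0).tolist())
o=arm.get_obs();print(o)
E
```

```text
pics
scene [[0.655, -0.387, 0.649, -0.194], [-0.756, -0.337, 0.562, -0.586], [0.001, -0.858, -0.513, 0.764], [0.0, 0.0, 0.0, 1.0]] [[584.0, 0.0, 314.0], [0.0, 584.0, 231.0], [0.0, 0.0, 1.0]]
top [[0.015, -0.978, 0.207, 0.444], [-1.0, -0.014, 0.006, 0.099], [-0.003, -0.207, -0.978, 1.085], [0.0, 0.0, 0.0, 1.0]] [[550.0, 0.0, 315.0], [0.0, 550.0, 246.0], [0.0, 0.0, 1.0]]
{'time_s': 0.1, 'joint_positions': array([ 1.21799964e+00,  3.20219004e-01,  1.56553299e+00, -1.39357682e-05,
        1.25740780e+00, -2.00219920e-02]), 'qvel': array([-0.00023751, -0.00137032, -0.00285185,  0.0003983 , -0.00183919,
       -0.00029563]), 'effort': array([-3.14681420e-04, -4.16407800e+01, -2.34704947e+01, -6.78303195e-05,
        4.90309292e-03,  8.14475612e-06]), 'tool_pos': array([0.18771127, 0.54307758, 0.24458081]), 'orientation': array([-1.38708341e-04,  1.65618502e-01,  9.86189585e-01, -7.71223874e-04]), 'wrist_force': array([-0.16600983, -0.19282579,  1.06807878]), 'torque': array([0.01727823, 0.00642375, 0.05204143]), 'finger_force': 0.0, 'grip_width': 0.08546717247398564}
```

View pics/scene1.png

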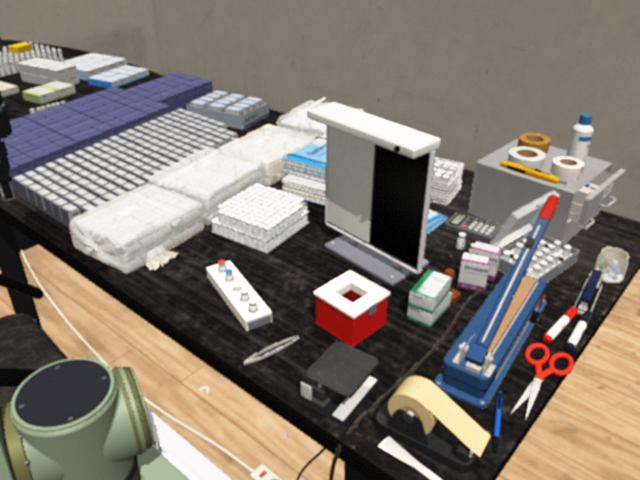

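View pics/top1.png

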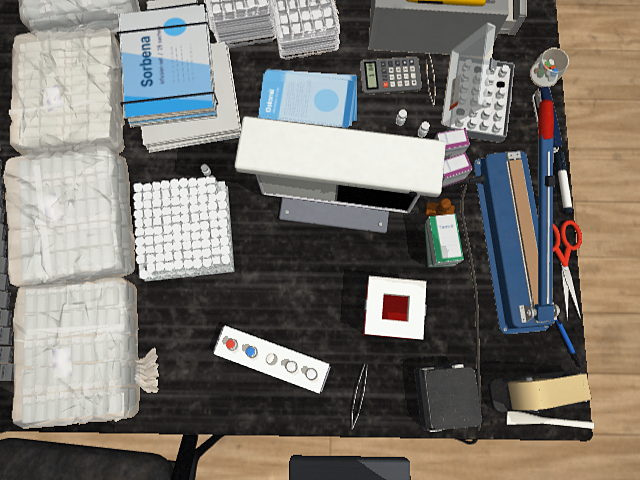

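The top picture shows the rack with red at about (231,344), blue at (251,351), an empty well at (271,358), and whites at (291,366) and (311,373). The box hole is at about (396,307), the black half lies right of the panel middle, and the cartons are at (445,238).

```bash
python3 - <<'E'
from h import *
S=np.load('scene.npz');Tp=np.load('top.npz')
a=cv2.resize(Tp['im'][315:400,205:340],None,fx=4,fy=4,interpolation=2)
b=cv2.resize(Tp['im'][265:350,355:440],None,fx=4,fy=4,interpolation=2)
b=cv2.resize(b,(260,340)) if 0 else b[:,:255]
cv2.imwrite('pics/c1.png',np.hstack([a,b]))
cv2.imwrite('pics/c2.png',cv2.resize(S['im'][90:300,300:450],None,fx=2.8,fy=2.8,interpolation=2))
# caps by colour, component centroid
for n,z in(('top',Tp),('scene',S)):
    hsv=cv2.cvtColor(z['im'],cv2.COLOR_BGR2HSV)
    box=(slice(320,395),slice(208,335)) if n=='top' else (slice(255,330),slice(203,275))
    for nm,m in(('red',((hsv[...,0]<10)|(hsv[...,0]>170))&(hsv[...,1]>120)),('blue',(abs(hsv[...,0].astype(int)-108)<14)&(hsv[...,1]>120))):
        v,u=np.nonzero(m[box]);v=v+box[0].start;u=u+box[1].start
        c=(u.mean(),v.mean());dd=np.median(z['d'][v,u]);print(n,nm,len(u),np.round(c,1),'bbox',u.min(),u.max(),v.min(),v.max(),'depthpt',pt(n,*c,dd).round(4),'z.05',ptz(n,*c,.05).round(4))
# panel plane from scene depth
def plane(u0,u1,v0,v1):
    P=np.array([pt('scene',u,v,S['d'][v,u]) for u in range(u0,u1,2) for v in range(v0,v1,3) if S['d'][v,u]>0])
    c=P.mean(0);w=np.linalg.svd(P-c)[2][2];return c.round(4),w.round(4),np.abs((P-c)@w).mean()
print(plane(335,368,140,215));print(plane(380,415,165,240))
for uv in((366,292),(427,296),(426,337),(366,333)): print('lid',ptz('top',*uv,.079).round(4),pt('top',*uv,Tp['d'][uv[1]+0,uv[0]]).round(4))
E
```

```text
top red 81 [241.2 349.4] bbox 226 324 330 386 depthpt [0.4661 0.2402 0.0481] z.05 [0.466  0.2399 0.05  ]
top blue 57 [249.8 351.1] bbox 246 254 347 355 depthpt [0.4632 0.2238 0.0513] z.05 [0.4632 0.224  0.05  ]
scene red 39 [221.2 260.7] bbox 217 225 258 263 depthpt [0.4789 0.2648 0.0511] z.05 [0.4799 0.2661 0.05  ]
scene blue 14 [228.1 270.9] bbox 226 230 270 272 depthpt [0.4616 0.2227 0.052 ] z.05 [0.4634 0.2249 0.05  ]
(array([0.7633, 0.1318, 0.1943]), array([-0.9893,  0.1452, -0.0132]), np.float64(0.0018177339186058266))
(array([ 0.7475, -0.0037,  0.1841]), array([-0.9924,  0.1228,  0.0021]), np.float64(0.001360343833277796))
lid [0.5726 0.0109 0.079 ] [ 0.5828  0.0039 -0.0015]
lid [ 0.5668 -0.1009  0.079 ] [ 0.5761 -0.1161  0.0027]
lid [ 0.4924 -0.0971  0.079 ] [ 0.4963 -0.1127 -0.0013]
lid [0.498  0.0112 0.079 ] [0.498  0.0111 0.0778]
```

View pics/c1.png

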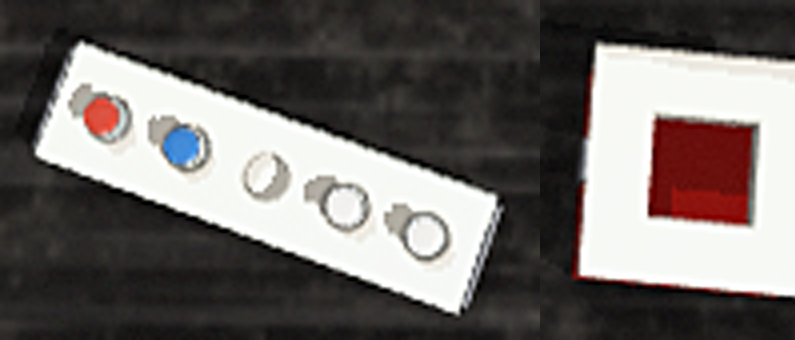

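View pics/c2.png

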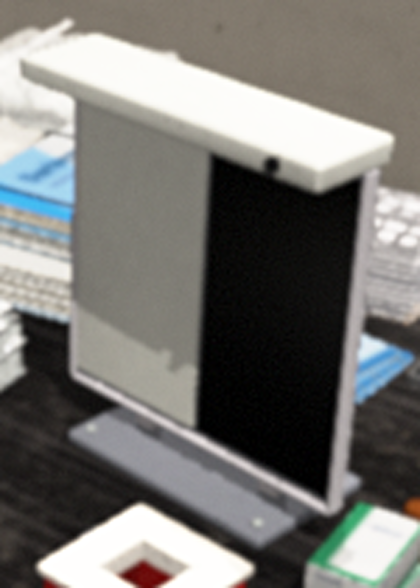

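The crop shows red at (230.3,344), blue at (250.5,351.5), whites at (291.3,366.5) and (311.3,373.8), and hole corners near (383.8,294) and (408.3,321.2). In the scene crop, the black half's bottom edge runs from crop (197,430) to (330,512).

```bash
python3 - <<'E'
from h import *
S=np.load('scene.npz')
for n,uv in dict(red=(230.3,344),blue=(250.5,351.5),wa=(291.3,366.5),wb=(311.3,373.8)).items(): print(n,ptz('top',*uv,.052).round(4))
R=[ptz('top',205+x/4,315+y/4,.03) for x,y in((80,41),(500,196),(462,314),(36,155))];R=np.array(R)
print('rack',R.mean(0).round(4),np.linalg.norm(R-np.roll(R,-1,0),axis=1).round(4),(R[0]-R[1]).round(4),(R[3]-R[2]).round(4))
H=np.array([ptz('top',355+(x-540)/4,265+y/4,.079) for x,y in((655,116),(758,122),(753,225),(648,216))])
print('hole',H.round(4).tolist(),H.mean(0).round(4))
for x,y in((73,378),(197,432),(330,512)): print('panel bottom',ptz('scene',300+x/2.8,90+y/2.8,.04).round(4))
x,y=211,152;u,v=int(300+x/2.8),int(90+y/2.8);print('divider top',pt('scene',u,v,S['d'][v,u]).round(4))
for f in(.25,.5,.75):
  u,v=300+(211-14*f)/2.8,90+(152+278*f)/2.8; print('div',pt('scene',u,v,S['d'][int(v),int(u)]).round(4))
import scipy.spatial.transform as st
o=arm.get_obs();q=o['orientation'];print(st.Rotation.from_quat(q[[1,2,3,0]]).as_matrix().round(4))
E
```

```text
red [0.4756 0.2603 0.052 ]
blue [0.4625 0.2223 0.052 ]
wa [0.4365 0.1463 0.052 ]
wb [0.424  0.1094 0.052 ]
rack [0.4498 0.184  0.03  ] [0.2123 0.0565 0.2134 0.0566] [0.0692 0.2007 0.    ] [0.0695 0.2017 0.    ]
hole [[0.5693, -0.0217, 0.079], [0.5673, -0.0689, 0.079], [0.5202, -0.0656, 0.079], [0.5236, -0.018, 0.079]] [ 0.5451 -0.0435  0.079 ]
panel bottom [0.7637 0.2027 0.04  ]
panel bottom [0.763  0.0677 0.04  ]
panel bottom [ 0.7364 -0.0783  0.04  ]
divider top [0.6922 0.0225 0.324 ]
div [0.7593 0.0671 0.2333]
div [0.7524 0.0618 0.1778]
div [0.7567 0.0642 0.1124]
[[-9.451e-01  3.267e-01 -5.000e-04]
 [ 3.267e-01  9.451e-01 -1.500e-03]
 [ 0.000e+00 -1.600e-03 -1.000e+00]]
```

Emit:
jog_arm:
  plan:
    - [[0,0,0,-4.56,-2.16,0,5],[0,0,0,-4.56,-2.16,0,5],[0,0,0,-4.56,-2.16,0,5],[0,0,0,-4.56,-2.16,0,5],[0,0,0,-4.56,-2.16,0,5],[0,0,0,-4.56,-2.16,0,5],[0,0,0,-4.56,-2.16,0,5],[0,0,0,-4.56,-2.16,0,5],[0,0,0.175,0,0,0,4],[0,0,0.175,0,0,0,4],[0,0,0.175,0,0,0,4],[0,0,0.175,0,0,0,4]]

```text
time_s: 1.6
tool_pos: [0.476, 0.2608, 0.2448]
orientation: [-0.0, 0.496, 0.868, -0.0]
wrist_force: [0.1, 0.1, 0.0]
grip_width: 0.0396
finger_force: 0.0
```

Emit:
jog_arm:
  plan:
    - [[0,0,0.175,0,0,2,4],[0,0,0.175,0,0,2,4],[0,0,0.175,0,0,2,4],[0,0,0.175,0,0,2,4],[0,0,0.17,0,0,2,4],[0,0,0,0,0,0,4],[0,0,0,0,0,0,4]]

```text
time_s: 2.48
tool_pos: [0.4766, 0.2612, 0.1459]
orientation: [0.0, 0.814, 0.581, 0.0]
wrist_force: [0.1, 0.1, -0.0]
grip_width: 0.0401
finger_force: 0.0
```

```bash
cat >> h.py <<'E'
from scipy.spatial.transform import Rotation as Ro
def st():
    o=arm.get_obs();q=o['orientation'];R=Ro.from_quat(q[[1,2,3,0]]).as_matrix()
    print('t',o['time_s'],'p',o['tool_pos'].round(4),'j',o['joint_positions'].round(3),'F',o['wrist_force'].round(1),'w',round(o['grip_width'],4),'ff',round(o['finger_force'],1));print(R.round(3));return o['tool_pos'],R
def go(t):
    p,R=st();d=R.T@(np.array(t)-p);print('tool shift cm',(d*100).round(2));return d
def turn(Rt):
    p,R=st();print('rotvec',Ro.from_matrix(R.T@Rt).as_rotvec().round(3))
E
python3 - <<'E'
from h import *
go([.4757,.2604,.075])
im,d=save('scene');cv2.imwrite('pics/s2.png',cv2.resize(im[150:350,130:330],None,fx=3,fy=3,interpolation=2))
E
```

```text
t 2.475 p [0.4766 0.2612 0.1459] j [0.48  0.354 1.785 0.    1.003 0.81 ] F [ 0.1  0.1 -0. ] w 0.0401 ff 0.0
[[ 0.324  0.946  0.001]
 [ 0.946 -0.324  0.   ]
 [ 0.001  0.001 -1.   ]]
tool shift cm [-0.1  -0.06  7.09]
```

Emit:
jog_arm:
  plan:
    - [[0,0,0,-0.1,-0.06,3,3.5],[0,0,0,0,0,3,3.5],[0,0,0,0,0,2,3.5],[0,0,0,0,0,1,3.5],[0,0,0,0,0,0,3.5]]

```text
time_s: 3.15
tool_pos: [0.4755, 0.2603, 0.0555]
orientation: [-0.0, 0.814, 0.581, 0.0]
wrist_force: [-0.3, 0.1, -0.1]
grip_width: 0.0352
finger_force: 0.0
```

```bash
python3 - <<'E'
from h import *
go([.4757,.2604,.047])
im,d=save('scene');im2,d=save('top')
cv2.imwrite('pics/s3.png',np.hstack([cv2.resize(im[190:310,170:290],(390,390),interpolation=2),cv2.resize(im2[290:410,200:320],(390,390),interpolation=2)]))
E
```

```text
t 3.15 p [0.4755 0.2603 0.0555] j [0.48  0.46  1.889 0.    0.792 0.811] F [-0.3  0.1 -0.1] w 0.0352 ff 0.0
[[ 0.325  0.946  0.   ]
 [ 0.946 -0.325  0.   ]
 [ 0.     0.    -1.   ]]
tool shift cm [0.01 0.02 0.85]
```

View pics/s3.png

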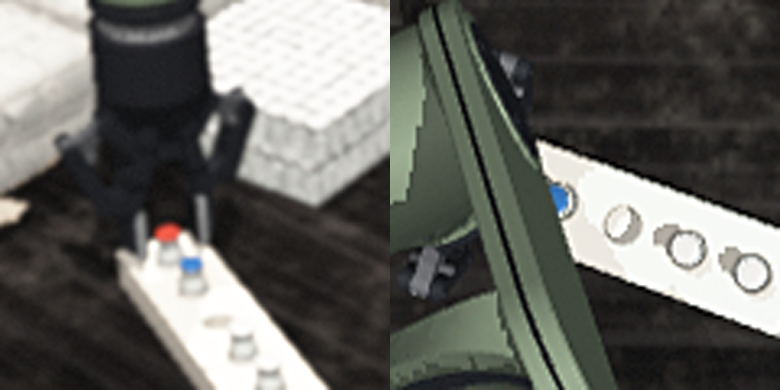

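The scene crop shows the red cap at crop (167,233), midway between the fingertips at (140,240) and (203,240). I'll descend and close.

Emit:
jog_arm:
  plan:
    - [[0,0,0,0,0,0.5,3.5],[0,0,0,0,0,0.3,3.5],[0,0,0,0,0,0,1.2],[0,0,0,0,0,0,1.2],[0,0,0,0,0,0,1.2],[0,0,0,0,0,0,1.2],[0,0,0,0,0,0,1.2]]

```text
time_s: 4.12
tool_pos: [0.4754, 0.2603, 0.0474]
orientation: [-0.0, 0.814, 0.581, 0.0]
wrist_force: [0.4, 0.3, 0.5]
grip_width: 0.0172
finger_force: 58.6
```

Emit:
jog_arm:
  plan:
    - [[0,0,0,0,0,-1.5,1.2],[0,0,0,0,0,-3,1.2],[0,0,0,0,0,-4,1.2],[0,0,0,0,0,-3.5,1.2],[0,0,0,0,0,0,1.2]]

```text
time_s: 4.75
tool_pos: [0.4768, 0.2611, 0.1712]
orientation: [0.0, 0.814, 0.581, 0.004]
wrist_force: [-0.0, -0.0, -0.9]
grip_width: 0.0165
finger_force: 59.1
```

```bash
python3 - <<'E'
from h import *
go([.5451,-.0435,.165])
im,d=save('scene')
cv2.imwrite('pics/s4.png',cv2.resize(im[160:310,160:310],(600,600),interpolation=2))
E
```

```text
t 4.75 p [0.4768 0.2611 0.1712] j [0.48  0.326 1.755 0.    1.054 0.812] F [-0.  -0.  -0.9] w 0.0165 ff 59.1
[[ 0.326  0.945  0.006]
 [ 0.945 -0.326  0.004]
 [ 0.006  0.005 -1.   ]]
tool shift cm [-26.57  16.38   0.56]
```

View pics/s4.png

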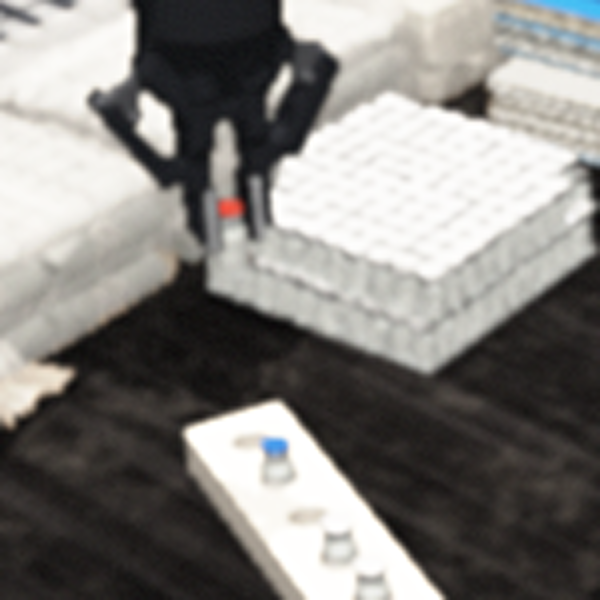

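The red vial is held at crop (231,225) and its well is empty, so I'll carry it to the box.

Emit:
jog_arm:
  plan:
    - [[0,0,0,-2.5,1.5,0,1.2],[0,0,0,-4,2.5,0,1.2],[0,0,0,-4.5,2.8,0,1.2],[0,0,0,-4.5,2.8,0,1.2],[0,0,0,-4.5,2.8,0,1.2],[0,0,0,-4,2.4,0,1.2],[0,0,0,-2.5,1.5,0,1.2],[0,0,0,0,0,0,1.2],[0,0,0,0,0,0,1.2]]

```text
time_s: 5.92
tool_pos: [0.5422, -0.0428, 0.1665]
orientation: [-0.001, 0.814, 0.58, -0.001]
wrist_force: [-0.9, 0.5, 0.2]
grip_width: 0.0173
finger_force: 59.1
```

```bash
python3 - <<'E'
from h import *
go([.5451,-.0435,.102])
im,d=save('scene');im2,d=save('top')
cv2.imwrite('pics/s5.png',np.hstack([cv2.resize(im[190:350,280:440],(390,390),interpolation=2),cv2.resize(im2[240:360,340:460],(390,390),interpolation=2)]))
E
```

```text
t 5.925 p [ 0.5422 -0.0428  0.1665] j [-1.000e-01  3.350e-01  1.754e+00  1.000e-03  1.055e+00  2.310e-01] F [-0.9  0.5  0.2] w 0.0173 ff 59.1
[[ 0.326  0.945 -0.002]
 [ 0.945 -0.326  0.001]
 [ 0.    -0.002 -1.   ]]
tool shift cm [0.03 0.31 6.45]
```

View pics/s5.png

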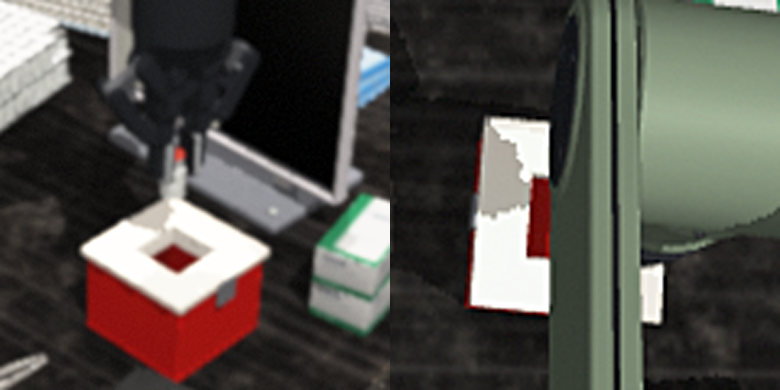

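The vial hangs at crop (178,185), above the hole at (173,250), and sits upright. I'll lower it, release, and lift again.

Emit:
jog_arm:
  plan:
    - [[0,0,0,0,0.2,2.5,1.2],[0,0,0,0,0.1,2.5,1.2],[0,0,0,0,0,1.4,1.2],[0,0,0,0,0,0,1.2],[0,0,0,0,0,0,4],[0,0,0,0,0,0,4],[0,0,0,0,0,0,4],[0,0,0,0,0,0,4],[0,0,0,0,0,-3,4],[0,0,0,0,0,-3,4],[0,0,0,0,0,-1,4],[0,0,0,0,0,0,4]]

```text
time_s: 7.52
tool_pos: [0.5459, -0.0444, 0.1734]
orientation: [0.0, 0.814, 0.581, 0.0]
wrist_force: [-0.3, 0.1, -0.2]
grip_width: 0.0401
finger_force: 0.0
```

```bash
python3 - <<'E'
from h import *
go([.4628,.2225,.17])
im,d=save('scene')
cv2.imwrite('pics/s6.png',cv2.resize(im[190:350,190:440],(750,480),interpolation=2))
E
```

```text
t 7.525 p [ 0.5459 -0.0444  0.1734] j [-0.102  0.333  1.737  0.     1.07   0.23 ] F [-0.3  0.1 -0.2] w 0.0401 ff 0.0
[[ 0.326  0.945  0.001]
 [ 0.945 -0.326 -0.   ]
 [ 0.     0.001 -1.   ]]
tool shift cm [ 22.53 -16.56   0.34]
```

View pics/s6.png

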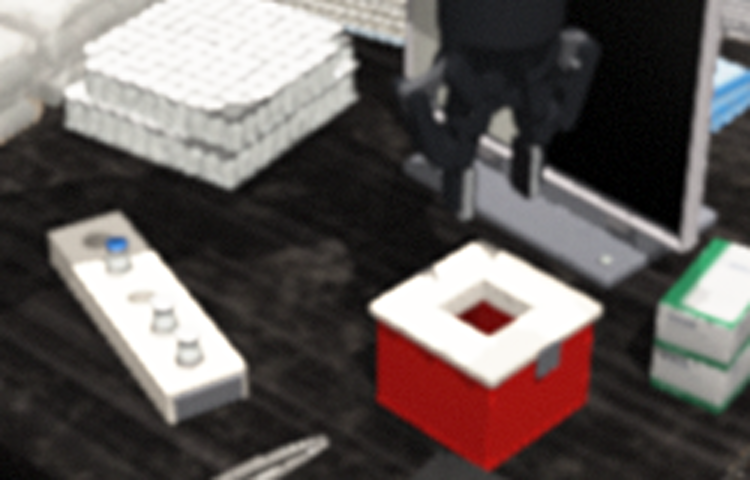

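The red vial is gone from the jaws and the lid is clear at crop (487,310), so it fell in. Blue is next, at crop (118,250).

Emit:
jog_arm:
  plan:
    - [[0,0,0,3.5,-2.6,0,4],[0,0,0,4,-3,0,4],[0,0,0,4,-2.9,0,4],[0,0,0,4,-2.9,0,4],[0,0,0,4,-2.9,0,4],[0,0,0,3,-2.2,0,3.5],[0,0,0,0,0,0,3.5],[0,0,0,0,0,3,3.5],[0,0,0,0,0,3,3.5],[0,0,0,0,0,2.5,3.5],[0,0,0,0,0,0,3.5],[0,0,0,0,0,0,3.5]]

```text
time_s: 9.07
tool_pos: [0.4637, 0.2217, 0.0887]
orientation: [0.0, 0.814, 0.58, 0.0]
wrist_force: [0.4, -0.5, 0.6]
grip_width: 0.0352
finger_force: 0.0
```

```bash
python3 - <<'E'
from h import *
go([.4628,.2225,.047])
E
```

```text
t 9.075 p [0.4637 0.2217 0.0887] j [ 0.424  0.38   1.92  -0.     0.84   0.756] F [ 0.4 -0.5  0.6] w 0.0352 ff 0.0
[[ 0.327  0.945  0.   ]
 [ 0.945 -0.327  0.   ]
 [ 0.     0.    -1.   ]]
tool shift cm [ 0.04 -0.12  4.17]
```

Emit:
jog_arm:
  plan:
    - [[0,0,0,0.04,-0.12,1.5,3.5],[0,0,0,0,0,1.5,3.5],[0,0,0,0,0,0.8,3.5],[0,0,0,0,0,0.35,3.5],[0,0,0,0,0,0,3.5],[0,0,0,0,0,0,1.2],[0,0,0,0,0,0,1.2],[0,0,0,0,0,0,1.2],[0,0,0,0,0,0,1.2],[0,0,0,0,0,0,1.2]]

```text
time_s: 10.32
tool_pos: [0.4626, 0.2231, 0.0473]
orientation: [0.0, 0.814, 0.581, 0.001]
wrist_force: [0.2, 0.5, 5.0]
grip_width: 0.0168
finger_force: 58.9
```

Emit:
jog_arm:
  plan:
    - [[0,0,0,0,0,-1,1.2],[0,0,0,0,0,-2,1.2],[0,0,0,0,0,-3,1.2],[0,0,0,0,0,-4,1.2],[0,0,0,0,0,-4,1.2],[0,0,0,0,0,-4,1.2],[0,0,0,0,0,-3,1.2],[0,0,0,0,0,0,1.2]]

```text
time_s: 11.32
tool_pos: [0.4628, 0.2232, 0.2592]
orientation: [0.0, 0.814, 0.581, 0.002]
wrist_force: [-0.3, 0.8, -0.5]
grip_width: 0.0169
finger_force: 59.0
```

```bash
python3 - <<'E'
from h import *
st()
E
```

```text
t 11.325 p [0.4628 0.2232 0.2592] j [0.427 0.212 1.68  0.    1.245 0.759] F [-0.3  0.8 -0.5] w 0.0169 ff 59.0
[[ 0.326  0.945  0.004]
 [ 0.945 -0.326  0.002]
 [ 0.003  0.003 -1.   ]]
```

Emit:
jog_arm:
  plan:
    - [[0.058,0.17,0,0,0,0,1.2],[0.058,0.17,0,0,0,0,1.2],[0.058,0.17,0,0,0,0,1.2],[0,0,0,0,0,0,1.2]]

```text
time_s: 11.82
tool_pos: [0.4609, 0.2205, 0.254]
orientation: [-0.217, 0.787, 0.557, 0.152]
wrist_force: [-0.0, -0.1, 0.1]
grip_width: 0.0167
finger_force: 59.0
```

```bash
python3 - <<'E'
from h import *
st()
E
```

```text
t 11.825 p [0.4609 0.2205 0.254 ] j [0.115 0.175 1.855 0.599 1.124 0.185] F [-0.  -0.1  0.1] w 0.0167 ff 59.0
[[ 0.333  0.943 -0.002]
 [ 0.811 -0.285  0.511]
 [ 0.482 -0.172 -0.859]]
```

```bash
cat > fk.py <<'E'
from h import *
from scipy.optimize import least_squares
D=[([1.218,.3202,1.5655,0,1.2574,-.02],[.1877,.5431,.2446]),([.48,.354,1.785,0,1.003,.81],[.4766,.2612,.1459]),([.48,.46,1.889,0,.792,.811],[.4755,.2603,.0555]),
([-.1,.335,1.754,.001,1.055,.231],[.5422,-.0428,.1665]),([-.102,.333,1.737,0,1.07,.23],[.5459,-.0444,.1734]),([.424,.38,1.92,0,.84,.756],[.4637,.2217,.0887]),([.427,.212,1.68,0,1.245,.759],[.4628,.2232,.2592]),([.115,.175,1.855,.599,1.124,.185],[.4609,.2205,.254])]
E_=Ro.from_euler
def fk(q,L):
    R1=E_('z',q[0]);R2=R1*E_('y',q[1]);R3=R2*E_('y',q[2]);R5=R3*E_('z',q[3])*E_('y',q[4])
    p=np.array([0,0,L[0]])+R1.apply([L[1],0,0])+R2.apply([0,0,L[2]])+R3.apply([L[3],0,L[4]])
    return p,p+R5.apply([0,0,L[5]]),(R5*E_('z',q[5]+OFF)).as_matrix()
OFF=np.pi
L=least_squares(lambda L:np.concatenate([fk(q,L)[1]-p for q,p in D]+[(L-[.3,0,.3,0,.35,.2])*1e-4]),[.3,0,.3,0,.35,.2]).x
E
python3 - <<'E'
from fk import *
import fk as F
p0,R0=st()
print('L',L.round(4),max(np.linalg.norm(fk(q,L)[1]-p) for q,p in D))
q0=D[-1][0]
for o in(0,np.pi/2,np.pi,-np.pi/2):
    F.OFF=o; print(o,np.abs(fk(q0,L)[2]-R0).max().round(3))
lo=[-3.11,-.84,.21,-1.34,.05,-2.56];hi=[3.11,2.01,2.61,4.49,2.63,2.56]
h=np.array([.6476,.0057,.18])
for f in(0,20,40,60,75):
    a=np.radians(f);tz=np.array([np.sin(a),np.cos(a),0]);t=h-.0143*tz
    s=least_squares(lambda q:np.r_[(fk(q,L)[1]-t)*5,fk(q,L)[2][:,2]-tz,(np.array(q)-q0)*1e-5],q0,bounds=(lo,hi))
    print(f,s.x.round(2),s.cost.round(6),'wrist',fk(s.x,L)[0].round(3))
E
```

```text
t 11.825 p [0.4609 0.2205 0.254 ] j [0.115 0.175 1.855 0.599 1.124 0.185] F [-0.  -0.1  0.1] w 0.0167 ff 59.0
[[ 0.333  0.943 -0.002]
 [ 0.811 -0.285  0.511]
 [ 0.482 -0.172 -0.859]]
L [ 0.16   -0.      0.5936  0.0264  0.4168  0.3251] 0.011642015376162941
0 1.276
1.5707963267948966 0.0
3.141592653589793 1.276
-1.5707963267948966 1.886
0 [-0.48  0.93  1.5   1.2   1.87  0.19] 0.0 wrist [ 0.648 -0.334  0.18 ]
20 [-0.53  0.84  1.81  1.41  1.66  0.18] 0.0 wrist [ 0.532 -0.313  0.18 ]
40 [-0.53  0.76  2.1   1.73  1.53  0.19] 0.0 wrist [ 0.429 -0.254  0.18 ]
60 [-0.43  0.74  2.36  2.18  1.55  0.19] 0.0 wrist [ 0.354 -0.164  0.18 ]
75 [-0.25  0.76  2.51  2.62  1.68  0.18] 0.0 wrist [ 0.32  -0.082  0.18 ]
```

```bash
python3 - <<'E'
from fk import *
z=np.load('top.npz') # latest has arm at the rack; use region right of it
im,d=z['im'],z['d'];m=arm.camera_model('top');K=np.array(m['K']);T=np.array(m['T'])
im,d=arm.get_image('top')
v,u=np.mgrid[:480,:640];P=np.stack([(u-K[0,2])/K[0,0]*d,(v-K[1,2])/K[1,1]*d,d],-1)@T[:3,:3].T+T[:3,3]
P=P[d>0]
for x0 in np.arange(.8,.2,-.05):
    r=[]
    for y0 in np.arange(.1,-.45,-.05):
        s=P[(abs(P[:,0]-x0)<.025)&(abs(P[:,1]-y0)<.025)];r.append(int(np.percentile(s[:,2],98)*1000) if len(s)>5 else -1)
    print(round(x0,2),r)
E
```

```text
0.8 [344, 342, -1, -1, 1, 71, 69, 209, 218, 33, 17]
0.75 [344, 344, 344, 344, 342, 72, 11, 60, 202, 43, 16]
0.7 [344, 344, 344, 345, 338, 74, 8, 59, 172, 9, 11]
0.65 [3, 2, 2, 2, 72, 73, 9, 60, 151, 9, 9]
0.6 [3, 2, 80, 81, 80, 2, 8, 60, 128, 3, 5]
0.55 [2, 2, 81, 80, 80, 2, 8, 59, 106, 94, 4]
0.5 [577, 562, 529, 81, 80, 2, 9, 56, 66, 56, 9]
0.45 [599, 589, 544, -1, 65, 65, 63, 3, 60, 59, 52]
0.4 [622, 621, 567, -1, 67, 66, 65, 99, 103, 84, 57]
0.35 [632, 631, 580, -1, 66, 66, 66, 91, 99, 9, 8]
0.3 [-1, 3, 3, -1, -1, 2, 2, 2, 2, 2, 2]
0.25 [-1, -1, -1, -1, -1, -1, -1, -1, -1, -1, -1]
0.2 [-1, -1, -1, -732, -732, -1, -1, -1, -732, -731, -730]
```

```bash
cat > plan.py <<'E'
from fk import *
import fk as F;F.OFF=np.pi/2
p0,R0=st();q=np.array(D[-1][0])
a=np.radians(55);e=np.radians(-2);tz=np.array([np.sin(a)*np.cos(e),np.cos(a)*np.cos(e),np.sin(e)])
w=np.cross(R0[:,2],tz);w*=np.arccos(R0[:,2]@tz)/np.linalg.norm(w)
Rf=Ro.from_rotvec(w).as_matrix()@R0
rv=Ro.from_matrix(R0.T@Rf).as_rotvec();print('total rotvec',rv.round(3),np.linalg.norm(rv))
tf=np.array([.6476,.0057,.18])-.0143*tz;tb=np.array([.58,0,.27]);print('final tcp',tf.round(4))
n=8
W=[(tb*s+p0*(1-s),R0) for s in np.linspace(0,1,7)[1:]]+[(tf*s+tb*(1-s)+[0,0,.03*np.sin(s*np.pi)],R0@Ro.from_rotvec(rv*s).as_matrix()) for s in np.linspace(0,1,n+1)[1:]]
pp,Rp=p0,R0
for t,R in W:
    s=least_squares(lambda x:np.r_[(fk(x,L)[1]-t)*5,(fk(x,L)[2]-R).ravel()],q,bounds=([-3.11,-.84,.21,-1.34,.05,-2.56],[3.11,2.01,2.61,4.49,2.63,2.56]))
    print(np.r_[Ro.from_matrix(Rp.T@R).as_rotvec().round(3),(Rp.T@(t-pp)*100).round(2)],'q',s.x.round(2),round(s.cost,5),'dq',np.abs(s.x-q).max().round(2),'wr',fk(s.x,L)[0].round(2));q=s.x;pp,Rp=t,R
E
python3 plan.py
```

```text
t 11.875 p [0.4615 0.2216 0.2551] j [0.118 0.175 1.852 0.598 1.124 0.186] F [ 0.3 -0.6 -0.2] w 0.0172 ff 59.0
[[ 0.33   0.944 -0.001]
 [ 0.812 -0.283  0.511]
 [ 0.482 -0.169 -0.86 ]]
total rotvec [-0.809  0.943 -0.   ] 1.2427035969208942
final tcp [ 0.6359 -0.0025  0.1805]
[ 0.    0.    0.   -2.23  2.87 -2.1 ] q [0.04 0.2  1.82 0.59 1.17 0.13] 0.0 dq 0.08 wr [0.48 0.02 0.54]
[ 0.    0.    0.   -2.23  2.87 -2.1 ] q [-0.04  0.23  1.78  0.57  1.22  0.07] 0.0 dq 0.08 wr [ 0.5  -0.02  0.54]
[ 0.    0.    0.   -2.23  2.87 -2.1 ] q [-0.11  0.26  1.72  0.56  1.27  0.03] 0.0 dq 0.07 wr [ 0.52 -0.06  0.54]
[ 0.    0.    0.   -2.23  2.87 -2.1 ] q [-0.17  0.3   1.67  0.55  1.32 -0.01] 0.0 dq 0.06 wr [ 0.54 -0.09  0.54]
[ 0.    0.    0.   -2.23  2.87 -2.1 ] q [-0.23  0.34  1.6   0.53  1.37 -0.04] 0.0 dq 0.06 wr [ 0.56 -0.13  0.55]
[ 0.    0.    0.   -2.23  2.87 -2.1 ] q [-0.28  0.38  1.53  0.52  1.42 -0.07] 0.0 dq 0.07 wr [ 0.58 -0.17  0.55]
[-0.101  0.118  0.     0.22   0.66  -0.04 ] q [-0.33  0.34  1.62  0.65  1.31 -0.17] 0.0 dq 0.13 wr [ 0.54 -0.19  0.53]
[-0.101  0.118 -0.     0.12   0.68   0.19 ] q [-0.38  0.32  1.72  0.8   1.21 -0.31] 0.0 dq 0.15 wr [ 0.51 -0.2   0.51]
[-0.101  0.118  0.    -0.13   0.66   0.51 ] q [-0.42  0.32  1.83  0.98  1.13 -0.48] 0.0 dq 0.18 wr [ 0.47 -0.21  0.48]
[-0.101  0.118 -0.    -0.51   0.57   0.83 ] q [-0.46  0.33  1.94  1.2   1.08 -0.69] 0.0 dq 0.22 wr [ 0.44 -0.22  0.43]
[-0.101  0.118 -0.    -0.98   0.43   1.07 ] q [-0.48  0.37  2.05  1.44  1.07 -0.95] 0.0 dq 0.26 wr [ 0.42 -0.22  0.38]
[-0.101  0.118 -0.    -1.48   0.26   1.17 ] q [-0.49  0.45  2.15  1.68  1.14 -1.23] 0.0 dq 0.28 wr [ 0.4  -0.21  0.32]
[-0.101  0.118  0.    -1.91   0.08   1.11 ] q [-0.49  0.56  2.24  1.89  1.28 -1.49] 0.0 dq 0.26 wr [ 0.38 -0.2   0.26]
[-0.101  0.118 -0.    -2.19  -0.07   0.91 ] q [-0.47  0.71  2.3   2.05  1.48 -1.71] 0.0 dq 0.22 wr [ 0.37 -0.19  0.19]
```

Emit:
jog_arm:
  plan:
    - [[0,0,0,-1.4,1.8,-1.3,1.2],[0,0,0,-2.2,2.9,-2.1,1.2],[0,0,0,-2.2,2.9,-2.1,1.2],[0,0,0,-2.2,2.9,-2.1,1.2],[0,0,0,-2.2,2.9,-2.1,1.2],[0,0,0,-2.2,2.9,-2.1,1.2],[0,0,0,-1,1,-0.8,1.2],[0,0,0,0,0,0,1.2]]

```text
time_s: 12.88
tool_pos: [0.5821, 0.0016, 0.2708]
orientation: [-0.217, 0.785, 0.56, 0.154]
wrist_force: [-1.0, 0.9, 0.1]
grip_width: 0.0171
finger_force: 59.0
```

```bash
sed -i 's/radians(55)/radians(60)/;s/radians(-2)/radians(-4)/;s/^n=8/n=16/;s/tb=np.array(\[.58,0,.27\])/tb=p0/;s/^W=.*1,7)\[1:\]\]+/W=/;s/^p0,R0=st();.*/p0,R0=st();q=arm.get_obs()["joint_positions"]/' plan.py; python3 plan.py
```

```text
t 12.875 p [0.5821 0.0016 0.2708] j [-0.279  0.373  1.528  0.522  1.425 -0.073] F [-1.   0.9  0.1] w 0.0171 ff 59.0
[[ 0.326  0.945  0.   ]
 [ 0.812 -0.28   0.513]
 [ 0.485 -0.167 -0.859]]
total rotvec [-0.907  0.859  0.   ] 1.2495499684022253
final tcp [ 0.6352 -0.0014  0.181 ]
[-0.057  0.054  0.     0.1    0.32  -0.03 ] q [-0.3   0.36  1.57  0.58  1.36 -0.12] 0.0 dq 0.07 wr [ 0.56 -0.17  0.54]
[-0.057  0.054  0.     0.09   0.32   0.01 ] q [-0.32  0.34  1.62  0.64  1.3  -0.17] 0.0 dq 0.06 wr [ 0.54 -0.18  0.54]
[-0.057  0.054 -0.     0.07   0.32   0.07 ] q [-0.34  0.32  1.68  0.71  1.24 -0.23] 0.0 dq 0.07 wr [ 0.52 -0.19  0.53]
[-0.057  0.054 -0.     0.02   0.32   0.14 ] q [-0.37  0.31  1.73  0.79  1.18 -0.3 ] 0.0 dq 0.08 wr [ 0.5  -0.19  0.51]
[-0.057  0.054  0.    -0.04   0.31   0.22 ] q [-0.39  0.3   1.79  0.88  1.13 -0.38] 0.0 dq 0.09 wr [ 0.49 -0.2   0.5 ]
[-0.057  0.054  0.    -0.12   0.29   0.31 ] q [-0.4   0.29  1.84  0.98  1.08 -0.47] 0.0 dq 0.1 wr [ 0.47 -0.2   0.48]
[-0.057  0.054 -0.    -0.21   0.26   0.39 ] q [-0.42  0.29  1.9   1.08  1.04 -0.58] 0.0 dq 0.11 wr [ 0.45 -
[... 382 characters left out ...]
4  0.    -0.68   0.07   0.59 ] q [-0.46  0.37  2.13  1.62  1.01 -1.14] 0.0 dq 0.15 wr [ 0.39 -0.2   0.36]
[-0.057  0.054 -0.    -0.8    0.02   0.59 ] q [-0.47  0.41  2.19  1.76  1.06 -1.29] 0.0 dq 0.15 wr [ 0.38 -0.19  0.33]
[-0.057  0.054  0.    -0.9   -0.04   0.58 ] q [-0.46  0.46  2.24  1.88  1.12 -1.44] 0.0 dq 0.15 wr [ 0.37 -0.19  0.3 ]
[-0.057  0.054 -0.    -0.99  -0.09   0.54 ] q [-0.46  0.53  2.29  2.    1.21 -1.58] 0.0 dq 0.14 wr [ 0.37 -0.18  0.27]
[-0.057  0.054  0.    -1.06  -0.13   0.49 ] q [-0.45  0.6   2.33  2.1   1.32 -1.7 ] 0.0 dq 0.12 wr [ 0.36 -0.17  0.24]
[-0.057  0.054  0.    -1.1   -0.16   0.43 ] q [-0.43  0.68  2.36  2.18  1.44 -1.81] 0.0 dq 0.12 wr [ 0.35 -0.16  0.2 ]
```

Emit:
jog_arm:
  plan:
    - [[-0.057,0.054,0,0.1,0.32,-0.03,1.2],[-0.057,0.054,0,0.1,0.32,0,1.2],[-0.057,0.054,0,0.1,0.32,0.1,1.2],[-0.057,0.054,0,0,0.32,0.14,1.2],[-0.057,0.054,0,0,0.3,0.22,1.2],[-0.057,0.054,0,-0.1,0.3,0.3,1.2],[-0.057,0.054,0,-0.2,0.26,0.4,1.2],[-0.057,0.054,0,-0.3,0.2,0.46,1.2],[-0.057,0.054,0,-0.45,0.2,0.5,1.2],[-0.057,0.054,0,-0.55,0.1,0.56,1.2],[-0.057,0.054,0,-0.7,0.1,0.6,1.2],[0,0,0,0,0,0,1.2]]

```text
time_s: 14.38
tool_pos: [0.6172, 0.0019, 0.2334]
orientation: [-0.122, 0.735, 0.399, 0.535]
wrist_force: [-0.3, 0.5, -0.3]
grip_width: 0.0171
finger_force: 59.0
```

Emit:
jog_arm:
  plan:
    - [[-0.057,0.054,0,-0.8,0,0.6,1.2],[-0.057,0.054,0,-0.9,0,0.6,1.2],[-0.057,0.054,0,-1,-0.1,0.5,1.2],[-0.057,0.054,0,-1,-0.1,0.5,1.2],[-0.057,0.054,0,-1.1,-0.1,0.4,1.2],[0,0,0,0,0,0,1.2],[0,0,0,0,0,0,1.2]]

```text
time_s: 15.25
tool_pos: [0.6367, -0.0015, 0.1842]
orientation: [-0.067, 0.664, 0.3, 0.682]
wrist_force: [0.6, -0.4, -0.4]
grip_width: 0.0168
finger_force: 59.0
```

```bash
python3 - <<'E'
from h import *
p,R=st();go([.6352,-.0014,.181]);print('centre',p+R[:,2]*.0143)
im,d=save('scene');im2,d=save('top')
cv2.imwrite('pics/s7.png',np.hstack([cv2.resize(im[100:360,250:510],(400,400),interpolation=2),cv2.resize(im2[140:400,280:540],(400,400),interpolation=2)]))
E
```

```text
t 15.25 p [ 0.6367 -0.0015  0.1842] j [-0.417  0.634  2.32   2.184  1.4   -1.744] F [ 0.6 -0.4 -0.4] w 0.0168 ff 59.0
[[-0.11   0.489  0.865]
 [ 0.307 -0.811  0.498]
 [ 0.945  0.321 -0.061]]
t 15.25 p [ 0.6367 -0.0015  0.1842] j [-0.417  0.634  2.32   2.184  1.4   -1.744] F [ 0.6 -0.4 -0.4] w 0.0168 ff 59.0
[[-0.11   0.489  0.865]
 [ 0.307 -0.811  0.498]
 [ 0.945  0.321 -0.061]]
tool shift cm [-0.29 -0.18 -0.1 ]
centre [0.64906391 0.00562956 0.18337044]
```

View pics/s7.png

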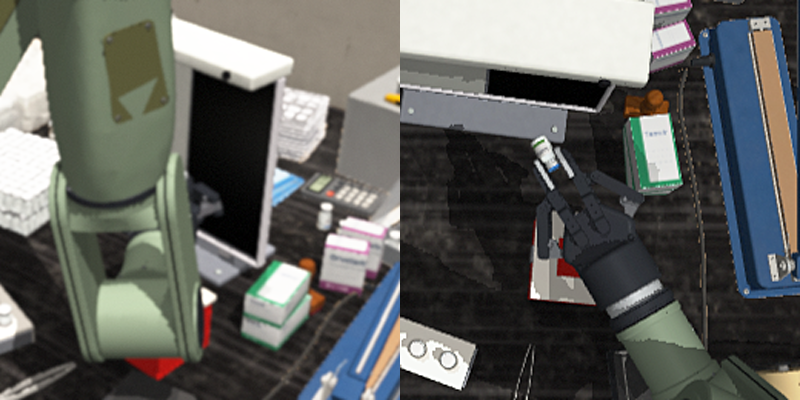

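The top crop shows the vial held clear, at crop (543,152), with its bottom toward the panel; the box, cartons and white vials look undisturbed. I'll trim the pose slightly and check the vial and panel positions.

Emit:
jog_arm:
  plan:
    - [[0,-0.03,0,-0.3,-0.15,-0.1,1.2],[0,0,0,0,0,0,1.2],[0,0,0,0,0,0,1.2],[0,0,0,0,0,0,1.2],[0,0,0,0,0,0,1.2],[0,0,0,0,0,0,1.2]]

```text
time_s: 16.1
tool_pos: [0.635, -0.0023, 0.1794]
orientation: [-0.062, 0.675, 0.3, 0.671]
wrist_force: [-0.7, -0.2, 0.4]
grip_width: 0.0169
finger_force: 59.0
```

```bash
python3 - <<'E'
from h import *
p,R=st();c=p+R[:,2]*.0143;print('centre',c.round(4))
im,d=save('top')
for z,uvs in((.344,((237,168),(441,195),(244,117),(446,148))),): 
    for uv in uvs: print('lamp',uv,ptz('top',*uv,z).round(4))
# vial pixels
m=arm.camera_model('top');K=np.array(m['K']);T=np.array(m['T'])
x=np.linalg.inv(T)@np.r_[c,1];u,v=K[:2,:2]@(x[:2]/x[2])+K[:2,2];print('proj centre',u,v)
for e in(-.019,.019):
    x=np.linalg.inv(T)@np.r_[c+R[:,2]*e,1];print(K[:2,:2]@(x[:2]/x[2])+K[:2,2])
v,u=int(v),int(u);print(pt('top',u,v,d[v,u]))
cr=cv2.resize(im[215:275,340:420],(800,600),interpolation=2);cv2.imwrite('pics/s8.png',cr)
E
```

```text
t 16.1 p [ 0.635  -0.0023  0.1794] j [-0.414  0.622  2.327  2.194  1.366 -1.741] F [-0.7 -0.2  0.4] w 0.0169 ff 59.0
[[-0.082  0.488  0.869]
 [ 0.322 -0.812  0.486]
 [ 0.943  0.319 -0.091]]
centre [0.6474 0.0046 0.1781]
lamp (237, 168) [0.7133 0.2167 0.344 ]
lamp (441, 195) [ 0.6772 -0.0719  0.344 ]
lamp (244, 117) [0.7914 0.21   0.344 ]
lamp (446, 148) [ 0.7475 -0.0814  0.344 ]
proj centre 374.62525898965873 240.59150602252416
[380.30469315 250.03108129]
[369.00866153 231.25636928]
[0.6460859  0.00673205 0.18850149]
```

View pics/s8.png

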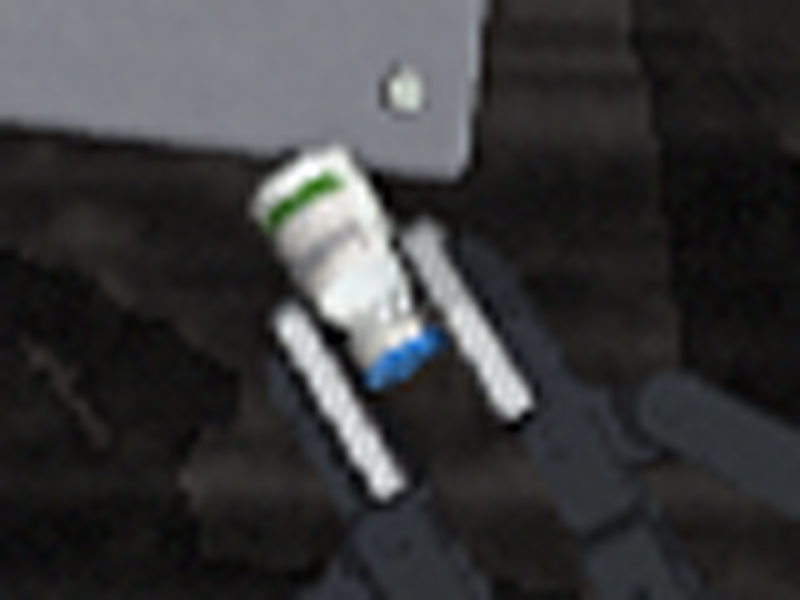

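The blue vial is firmly between the pads, with its centre near crop (345,255) as projected. I'll level it by the last 5° and let it settle.

Emit:
jog_arm:
  plan:
    - [[0,0.08,0,0,0,0,1.2],[0,0,0,0,0,0,1.2],[0,0,0,0,0,0,1.2],[0,0,0,0,0,0,1.2],[0,0,0,0,0,0,1.2],[0,0,0,0,0,0,1.2],[0,0,0,0,0,0,1.2],[0,0,0,0,0,0,1.2]]

```text
time_s: 17.15
tool_pos: [0.635, -0.0023, 0.1796]
orientation: [-0.074, 0.647, 0.297, 0.698]
wrist_force: [-0.5, 0.2, -0.1]
grip_width: 0.0171
finger_force: 59.0
```

```bash
python3 - <<'E'
from h import *
p,R=st();print('centre',(p+R[:,2]*.0143).round(4),np.abs(arm.get_obs()['qvel']).max())
if R[2,2]>-.06 and np.linalg.norm(p+R[:,2]*.0143-[.6476,.0057,.18])<.006: print(arm.close_job())
E
```

```text
t 17.15 p [ 0.635  -0.0023  0.1796] j [-0.428  0.68   2.322  2.171  1.476 -1.781] F [-0.5  0.2 -0.1] w 0.0171 ff 59.0
[[-0.151  0.488  0.86 ]
 [ 0.282 -0.812  0.511]
 [ 0.947  0.32  -0.015]]
centre [0.6473 0.005  0.1794] 0.0010840124175902854
the job is handed in; nothing more can be done
None
```

I dropped the red vial through the hole in the reject box lid, then handed the job in at 17.2 s with the blue vial held still and about 1° off level, about 10 cm in front of the middle of the black half.

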